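# Set the deep turned bowl on the finishing stand

## Task

Three freshly turned pine bowls stand on the woodturner's bench. Pick up the deepest one by its rim, carry it over and set it down, upright and in the middle, on the round cork-topped finishing stand without dropping it, then let go. Leave the wide shallow bowl and the small bowl where they are.

Things in the scene. Friction and masses are not known exactly. Their poses are not given: they have to be found in the camera images.
- deep_bowl_center (a point): The bowl to move: deepest of three round pale pine bowls, open side up, loose, 0.2-0.4 kg. 85 mm tall, 144 mm outside diameter at the rim; top 40 mm of the wall upright, 9 mm thick (mid-wall radius 67.5 mm), below it curves in to a flat 90 mm foot; inner floor 10 mm above the foot. Point: on its axis, 42.5 mm above the foot and 42.5 mm below the rim; z up its axis. Round: yaw does not matter.
- stand_top (a point): The finishing stand: a fixed low round disc, 130 mm diameter and 25 mm high, dark steel with a cork top. This point is the centre of its flat top; z up. The bowl's foot goes here.
- wide_bowl_center (a point): Bystander: the wide, shallow pine bowl, 160 mm rim diameter, 42 mm tall, loose. The point lies on its axis, half-way up; z up. Stays where it is.
- small_bowl_center (a point): Bystander: the small pine bowl, 88 mm rim diameter, 50 mm tall, loose. The point lies on its axis, half-way up; z up. Stays where it is.
Mind the look-alikes: they are no part of the job. What is shaped like the part that bears stand_top but blue or turquoise is not meant.

How it is judged (in metres and radians):
On the way, in this order (a step that is already met when the one before it is completed fails the run):
1. the deep bowl is lifted by the gripper clear above the height of the stand (foot at least 40 mm above the bench) (height (world z) of deep_bowl_center above 0.0825 m and contact force between the fingers and deep_bowl above 0.5 N), for 0.1 s.
2. still held, the bowl is lowered onto the middle of the stand (foot within 12 mm of the cork), not dropped (z of deep_bowl_center in the frame of stand_top below 0.0545 m and horizontal distance between deep_bowl_center and stand_top below 0.022 m and contact force between the fingers and deep_bowl above 0.5 N), for 0.1 s.
At the end, for the whole second after the job is handed in: The deep bowl stands on the cork top of the stand on its foot (height right within 6 mm), its axis within 18 mm of the stand's centre, upright within 8.5 degrees, released and at rest; the wide and the small bowl are within 20 mm of where they were (horizontal distance between deep_bowl_center and stand_top below 0.018 m and z of deep_bowl_center in the frame of stand_top between 0.0365 and 0.0485 m and angle between deep_bowl_center's own z axis and vertical below 0.15 rad and linear speed of deep_bowl below 0.02 m/s); the robot touches nothing.
It fails at once if the wide bowl is moved more than 20 mm (distance of wide_bowl_center from where it was at the start of the episode above 0.02 m).
It fails at once if the small bowl is moved more than 20 mm (distance of small_bowl_center from where it was at the start of the episode above 0.02 m).
It also fails if it takes over 40 s, if anything falls off the work surface, if the arm or the gripper's body presses on something with over 40 N, if the wrist force passes 120 N, or if a joint passes its speed limit or range.

## Robot

A 6-joint arm with a two-finger parallel gripper is mounted at the origin on the work surface. World frame = base frame: x ahead of the robot, y to its left, z up, the work surface at z = 0. Lengths are in m, angles in degrees, forces in N, time in s.
With the tool pointing down it reaches from about 0.375 to 0.9 m from the base axis. Payload 3.1 kg.
Tool frame: the origin (TCP) lies between the finger pads; the fingertips stand 11 mm ahead of it and the grasp point (between the pads) lies 8 mm behind it; z points along the fingers, y is the line along which they close (so a half turn about z gives the same grasp; the last joint's range is limited). The gripper opens to 87 mm and grips with 3 to 60 N. Pads are 19 mm wide; open, the fingers measure 117 mm over their backs; the gripper's body (75 mm by 190 mm) begins 51 mm behind the grasp point.
Start: joints at [66.205, 30.224, 82.088, -0, 67.689, -10.227], TCP at [0.147, 0.608, 0.234] pointing down, gripper open.
Joint ranges: [-176.69, 176.69], [-43.24, 126.21], [12.49, 139.97], [-82, 262], [0, 151.66], [-163.58, 163.58]. Speed limits (degrees/s): [159.86, 159.86, 180, 180, 180, 180].

## Interface

Orientations are given as a 3x3 rotation matrix whose columns are the frame's x, y, z axes.
In Python, from rig import bot gives the robot as it stands.
- The arm moves only by the tool apply_moves, never from a script. Its argument "steps" is a list that holds one entry, the list of rows, each a list of 7 numbers: the shift along the tool's x, y, z in cm, then the turn, a rotation vector about the tool's x, y, z in degrees, then the gripper command: -1 is shut, 1 is fully open, values between are in proportion. In form: [[[dx, dy, dz, rx, ry, rz, jaw], ...]]. A call has 1 to 20 rows; each row is the pose to reach, as a shift and turn from the pose commanded when the call began, along the tool's axes at that moment; what a row does not reach only later rows make up. A row lasts 1/8 s, in which the tool goes at most 62.5 mm and 10.7 degrees, less where a joint would pass 70% of its speed; a pose out of reach is approached as far as the arm can. A call with a gripper value outside its range is refused whole. The fingers move at their own pace and stop on an object; the grip force is fixed at half the most. Time passes only in rows, so rows that repeat a pose let the fingers close. It gives the time, the measured TCP pose, the force, the opening and the grip force at its end, in the units of the state.
- bot.read_state(): the state, without advancing time (a new reading comes with each control period).
- bot.capture(name): name is "side" or "top" or "wrist"; returns the picture (480x640x3 uint8, blue, green, red); there is no depth.
- bot.camera_model(name): a dict with "intrinsics" (3x3 intrinsics, pixels), "R" (3x3) and "t" (3): a world point X has camera coordinates R X + t. Camera axes: x right, y down, z forward; pixel columns grow to the right and rows downward; lengths in m; the calibration is good to about 2 mm. A picture is of the moment at which its call begins: read the wrist's pose just before it. camera_model takes no time and is no camera call; for the wrist camera it gives the pose at the moment of the call.
- bot.hand_in(): hands the job in; it is judged then, once.
The state is a dict: "time_s": time; "joint_positions": joint angles; "qvel": joint speeds; "tau": joint torques, N m; "position": TCP position; "tcp_rot": TCP orientation; "force": force on the tool from outside, world axes, zero at the start; "moment": the same for the moment, N m; "opening": opening from 0.0 (shut) to 1.0 (fully open); "grasp_force": force on a finger pad.
Only numpy, scipy, OpenCV 4.12 (cv2) and the standard library are available. Lean on these libraries where they do the work, as an engineer would, in place of code of your own. Each camera call takes 0.05 s, during which the arm holds its last target. There are 200 camera calls.

## Working session

There is one attempt and no reset: what is moved stays moved. The work goes in short steps, Python scripts to look and compute and a tool call to move; the robot and the scene stay as the last step left them, time stands still between calls to the robot, and variables do not carry over. Pictures are saved under pics/ and viewed, at most 10 in all, crops included, and the job is handed in when it is done.

Besides the shell and the picture viewer there is one more tool, called after ">>>" as a command line: name --argument value ..., lists and objects as JSON in quotes. apply_moves: Moves the arm, as the interface text tells. Its arguments: {"type":"object","properties":{"steps":{"type":"array","items":{"type":"array","items":{"type":"array","items":{"type":"number"}}}}},"required":["steps"]}

```bash
mkdir -p pics
python3 - <<'E'
from rig import bot
import cv2,numpy as np
for n in("top","side"):
    cv2.imwrite(f"pics/{n}0.png",bot.capture(n)); m=bot.camera_model(n); print(n,np.round(m["intrinsics"],1).tolist(),np.round(m["R"],3).tolist(),np.round(m["t"],3))
s=bot.read_state();print(s["time_s"],np.round(s["tcp_rot"],3).tolist(),s["opening"])
E
```

```text
top [[447.2, 0.0, 322.1], [0.0, 447.2, 236.5], [0.0, 0.0, 1.0]] [[-0.025, -1.0, -0.015], [-0.987, 0.027, -0.161], [0.161, 0.011, -0.987]] [0.123 0.421 1.177]
side [[467.5, 0.0, 315.9], [0.0, 467.5, 238.9], [0.0, 0.0, 1.0]] [[0.812, -0.583, 0.009], [-0.373, -0.531, -0.761], [0.449, 0.615, -0.648]] [-0.283  0.245  0.8  ]
0.1 [[-0.972, 0.235, -0.001], [0.235, 0.972, -0.002], [0.0, -0.002, -1.0]] 1.0012801040653463
```

View pics/top0.png

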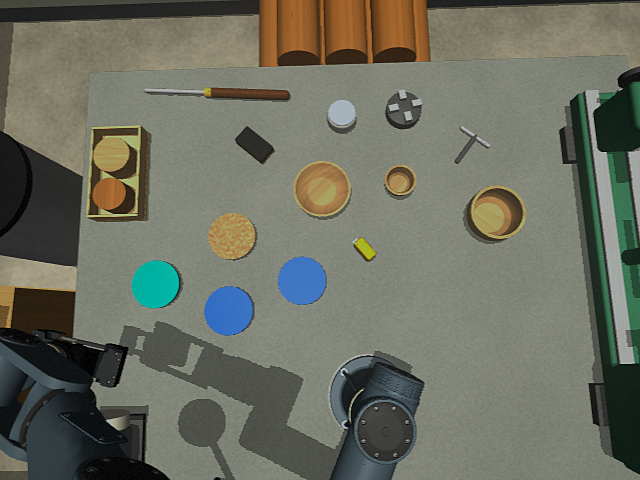

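View pics/side0.png

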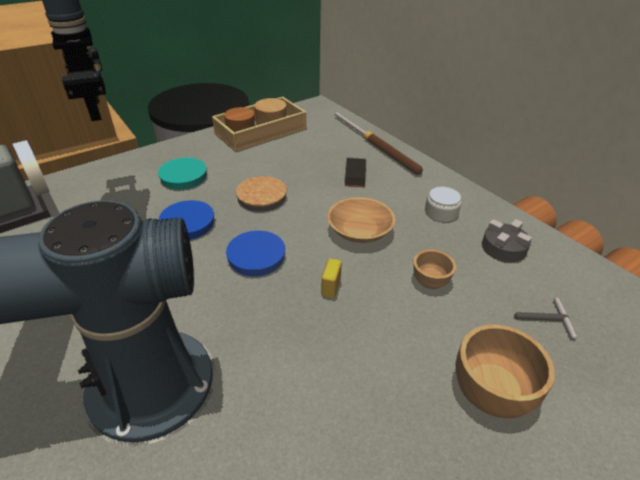

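The top view shows three bowls:
- (497,213): largest wall and visible depth, so this is the deep bowl. The side view at (503,370) agrees.
- (322,189): the wide shallow bowl.
- (400,180): the small bowl.

There are four discs. The cork-topped one at (232,236) is the stand. The blue ones at (229,310) and (302,280) and the turquoise one at (156,284) are look-alikes.

Next I'll measure positions and make one enlarged crop to confirm.

```bash
cat > h.py <<'E'
from rig import bot
import cv2,numpy as np
def ray(m,uv,z):
    d=m["R"].T@np.linalg.solve(m["intrinsics"],[*uv,1.]); c=-m["R"].T@m["t"]
    return c+d*(z-c[2])/d[2]
def blob(img,seed,r):
    h=cv2.cvtColor(img,cv2.COLOR_BGR2HSV); k=((h[...,0]<28)&(h[...,1]>75)).astype(np.uint8)
    w=np.zeros_like(k); cv2.circle(w,seed,r,1,-1); k=k&w
    c=max(cv2.findContours(k,cv2.RETR_EXTERNAL,cv2.CHAIN_APPROX_NONE)[0],key=cv2.contourArea)
    return cv2.convexHull(c)[:,0].astype(float)
def fit(P):
    s=np.linalg.lstsq(np.c_[2*P,np.ones(len(P))],(P**2).sum(1),rcond=None)[0]
    return s[:2],np.sqrt(s[2]+s[:2]@s[:2])
E
python3 - <<'E'
from h import *
for n,L in (("top",(("deep",(497,213),45,.085),("stand",(232,236),36,.025),("wide",(322,189),40,.042),("small",(400,180),26,.05))),("side",(("stand",(261,192),32,.025),("wide",(361,220),42,.042)))):
    im=cv2.imread(f"pics/{n}0.png"); m=bot.camera_model(n)
    for a,s,r,z in L:
        b=blob(im,s,r); P=np.array([ray(m,p,z)[:2] for p in b]); 
        c,R=fit(P); e=np.hypot(*(P-c).T)-R; print(n,a,c.round(4),"R",R.round(4),"res",np.abs(e).max().round(4),"reach",np.hypot(*c).round(3))
im=cv2.imread("pics/top0.png")
cv2.imwrite("pics/crop.png",np.hstack([cv2.resize(im[y-50:y+50,x-50:x+50],(390,390),interpolation=cv2.INTER_CUBIC) for x,y in((497,213),(232,236))]))
E
```

```text
top deep [ 0.4664 -0.3427] R 0.075 res 0.0047 reach 0.579
top stand [0.4354 0.3605] R 0.0646 res 0.0009 reach 0.565
top wide [0.5581 0.1106] R 0.0784 res 0.0044 reach 0.569
top small [ 0.5733 -0.1039] R 0.0436 res 0.002 reach 0.583
side stand [0.4306 0.3575] R 0.0671 res 0.0035 reach 0.56
side wide [0.5516 0.1064] R 0.0819 res 0.0049 reach 0.562
```

View pics/crop.png

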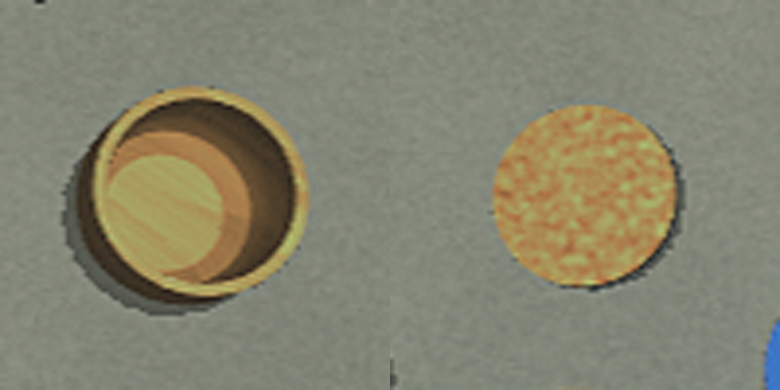

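The crop confirms both. On the left is a thick-walled deep bowl, with a dark shadowed outer wall at lower left that spoils the mask. On the right is the cork stand. I'll refit the rim using bright pixels only and plan the approach to the rim point nearest the base.

```bash
cat >> h.py <<'E'
def rel(p,az):  # shift (cm, tool axes) and z turn to TCP p with tool y at azimuth az, tool down
    s=bot.read_state(); R=np.array(s["tcp_rot"]); a=np.radians(az)
    T=np.array([[-np.cos(a+np.pi/2)*-1,np.cos(a),0],[np.sin(a+np.pi/2),np.sin(a),0],[0,0,-1.]])
    T[:,0]=np.cross(T[:,1],T[:,2])
    return (100*R.T@(np.array(p)-s["position"])).round(2), cv2.Rodrigues(R.T@T)[0].ravel().__mul__(57.2958).round(2)
E
python3 - <<'E'
from h import *
im=cv2.imread("pics/top0.png"); m=bot.camera_model("top")
h=cv2.cvtColor(im,cv2.COLOR_BGR2HSV); k=((h[...,0]<28)&(h[...,1]>75)&(h[...,2]>115)).astype(np.uint8)
w=np.zeros_like(k); cv2.circle(w,(497,213),40,1,-1)
c=max(cv2.findContours(k&w,cv2.RETR_EXTERNAL,cv2.CHAIN_APPROX_NONE)[0],key=cv2.contourArea)
P=np.array([ray(m,p,.085)[:2] for p in cv2.convexHull(c)[:,0].astype(float)])
c,R=fit(P); print(c,R,np.abs(np.hypot(*(P-c).T)-R).max())
az=np.arctan2(c[1],c[0]); u=c/np.hypot(*c); g=c-u*.0675
print(np.degrees(az),"rim pt",g)
for p,a in (((.40,.36,.24),40),((.52,.05,.24),5),((*g,.20),np.degrees(az))): print(p,rel(p,a))
E
```

```text
[ 0.46998774 -0.34846105] 0.07116077405255304 0.0005153252931730939
-36.55419212571548 rim pt [ 0.4157654 -0.3082592]
(0.4, 0.36, 0.24) (array([-30.45, -18.06,  -0.71]), array([-1.100e-01,  2.000e-02,  3.643e+01]))
(0.52, 0.05, 0.24) (array([-49.39, -45.38,  -0.66]), array([-1.100e-01,  5.000e-02,  7.143e+01]))
(np.float64(0.415765404960875), np.float64(-0.30825920389244754), 0.2) (array([-47.66, -82.64,   3.41]), array([-9.0000e-02,  1.0000e-01,  1.1299e+02]))
```

>>> apply_moves --steps '[[[-30.4,-18,-0.7,0,0,36.4,1],[-30.4,-18,-0.7,0,0,36.4,1],[-30.4,-18,-0.7,0,0,36.4,1],[-30.4,-18,-0.7,0,0,36.4,1],[-30.4,-18,-0.7,0,0,36.4,1],[-30.4,-18,-0.7,0,0,36.4,1],[-49.4,-45.4,-0.7,0,0,71.4,1],[-49.4,-45.4,-0.7,0,0,71.4,1],[-49.4,-45.4,-0.7,0,0,71.4,1],[-49.4,-45.4,-0.7,0,0,71.4,1],[-49.4,-45.4,-0.7,0,0,71.4,1],[-49.4,-45.4,-0.7,0,0,71.4,1],[-47.7,-82.6,3.4,0,0,113,1],[-47.7,-82.6,3.4,0,0,113,1],[-47.7,-82.6,3.4,0,0,113,1],[-47.7,-82.6,3.4,0,0,113,1],[-47.7,-82.6,3.4,0,0,113,1],[-47.7,-82.6,3.4,0,0,113,1],[-47.7,-82.6,3.4,0,0,113,1],[-47.7,-82.6,3.4,0,0,113,1]]]'

```text
time_s: 2.6
position: [0.4162, -0.306, 0.1991]
tcp_rot: [[0.596, 0.803, -0.001], [0.803, -0.596, 0.002], [0.001, -0.002, -1.0]]
force: [0.4, 0.4, 0.4]
opening: 1.0
grasp_force: 0.0
```

Run:
```python
from h import *
m=bot.camera_model("wrist"); im=bot.capture("wrist"); cv2.imwrite("pics/w1.png",im)
s=bot.read_state(); print(s["time_s"],s["position"],s["joint_positions"],s["force"])
q=m["intrinsics"]@(m["R"]@[.47,-.3485,.085]+m["t"]); print("expected rim centre px",q[:2]/q[2])
```

```text
2.65 [ 0.4164586  -0.30550436  0.19928634] [-4.86911178e+01  2.46705268e+01  9.95831854e+01  3.73407177e-02
  5.58581171e+01 -1.22080642e+01] [-0.41776364  0.25474587 -0.22538244]
expected rim centre px [416.7531142  246.10439583]
```

View pics/w1.png

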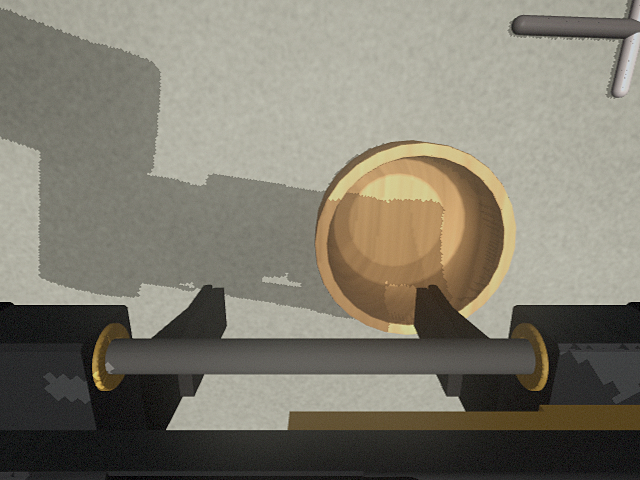

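The wrist view shows the deep bowl's rim spanning x 316–516 and y 141–333, right of the jaw centre line and between the fingers' reach. That is within a few pixels of the predicted centre (417,246). I'll check the fit and compute the descent.

Run:
```python
from h import *
m=bot.camera_model("wrist")
P=np.array([ray(m,p,.085)[:2] for p in ((416,141),(316,237),(516,237),(395,333),(487,168),(345,168),(475,313))])
c,R=fit(P); print(c,R)
c=(c+[.47,-.3485])/2; az=np.degrees(np.arctan2(c[1],c[0])); g=c-.0675*c/np.hypot(*c)
for z in (.13,.059): print(c,az,rel((*g,z),az))
```

```text
[ 0.46940391 -0.34612656] 0.07195744878358735
[ 0.46970195 -0.34731328] -36.48045601997516 (array([-0.2 ,  0.03,  6.93]), array([-0.1 , -0.05, -0.02]))
[ 0.46970195 -0.34731328] -36.48045601997516 (array([-0.21,  0.04, 14.03]), array([-0.1 , -0.05, -0.02]))
```

>>> apply_moves --steps '[[[-0.1,0,4,0,0,0,1],[-0.1,0,8,0,0,0,1],[-0.1,0,12,0,0,0,1],[-0.1,0,14,0,0,0,1],[-0.1,0,14,0,0,0,1],[-0.1,0,14,0,0,0,1]]]'

```text
time_s: 3.4
position: [0.4168, -0.3074, 0.0604]
tcp_rot: [[0.594, 0.804, 0.001], [0.804, -0.594, -0.001], [-0.0, 0.001, -1.0]]
force: [-0.7, -0.5, 0.8]
opening: 0.999
grasp_force: 0.0
```

Run:
```python
from h import *
c=np.array([.4697,-.3473]); g=c-.0675*c/np.hypot(*c); print(rel((*g,.059),-36.5),bot.read_state()["position"])
```

```text
(array([-0.06, -0.12,  0.14]), array([0.07, 0.01, 0.04])) [ 0.41677402 -0.307427    0.0604212 ]
```

Within about 1 mm, so I'll close the gripper.

>>> apply_moves --steps '[[[0,-0.1,0.1,0,0,0,0.2],[0,-0.1,0.1,0,0,0,-0.3],[0,-0.1,0.1,0,0,0,-1],[0,-0.1,0.1,0,0,0,-1],[0,-0.1,0.1,0,0,0,-1],[0,-0.1,0.1,0,0,0,-1],[0,-0.1,0.1,0,0,0,-1],[0,-0.1,0.1,0,0,0,-1]]]'

```text
time_s: 4.4
position: [0.4151, -0.3075, 0.0585]
tcp_rot: [[0.596, 0.803, -0.0], [0.803, -0.596, 0.0], [0.0, -0.0, -1.0]]
force: [-0.9, -0.3, -0.1]
opening: 0.171
grasp_force: 0.0
```

>>> apply_moves --steps '[[[0,0,0,0,0,0,-1],[0,0,0,0,0,0,-1],[0,0,0,0,0,0,-1],[0,0,0,0,0,0,-1]]]'

```text
time_s: 4.9
position: [0.4152, -0.3077, 0.0585]
tcp_rot: [[0.596, 0.803, 0.0], [0.803, -0.596, -0.0], [-0.0, 0.0, -1.0]]
force: [0.3, -1.0, -1.2]
opening: 0.101
grasp_force: 30.0
```

Gripped: 0.101 × 87 mm ≈ 8.8 mm matches the 9 mm wall, with 30 N grip force. Lifting gently.

>>> apply_moves --steps '[[[0,0,-1,0,0,0,-1],[0,0,-3,0,0,0,-1],[0,0,-6,0,0,0,-1],[0,0,-9,0,0,0,-1],[0,0,-12,0,0,0,-1],[0,0,-14,0,0,0,-1],[0,0,-14,0,0,0,-1],[0,0,-14,0,0,0,-1]]]'

```text
time_s: 5.9
position: [0.4142, -0.3066, 0.1978]
tcp_rot: [[0.596, 0.803, -0.002], [0.803, -0.596, 0.002], [0.0, -0.002, -1.0]]
force: [-0.0, 0.4, -3.3]
opening: 0.099
grasp_force: 30.0
```

Run:
```python
from h import *
cv2.imwrite("pics/side1.png",bot.capture("side"))
s=bot.read_state(); print(s["position"],s["force"],s["moment"],s["opening"],s["grasp_force"])
S=np.array([.434,.359]); az=np.degrees(np.arctan2(S[1],S[0])); g=S-.0675*S/np.hypot(*S); print(az,g)
for a in (-18,1,20,az):
    t=np.radians(a); r=np.hypot(*g)
    print(a,rel((r*np.cos(t),r*np.sin(t),.20),a))
```

```text
[ 0.41420752 -0.3065213   0.19748885] [-1.31034096 -0.14748139 -3.25920914] [0.0091893  0.25189676 0.02299206] 0.10237959330416864 29.956744682754106
39.59717635943728 [0.38198824 0.31597644]
-18 (array([15.73, -4.54, -0.23]), array([ -0.17,  -0.07, -18.57]))
1 (array([ 30.17, -12.23,  -0.19]), array([ -0.16,  -0.09, -37.57]))
20 (array([ 41.31, -24.21,  -0.15]), array([ -0.15,  -0.12, -56.57]))
39.59717635943728 (array([ 48.08, -39.67,  -0.1 ]), array([ -0.13,  -0.15, -76.16]))
```

View pics/side1.png

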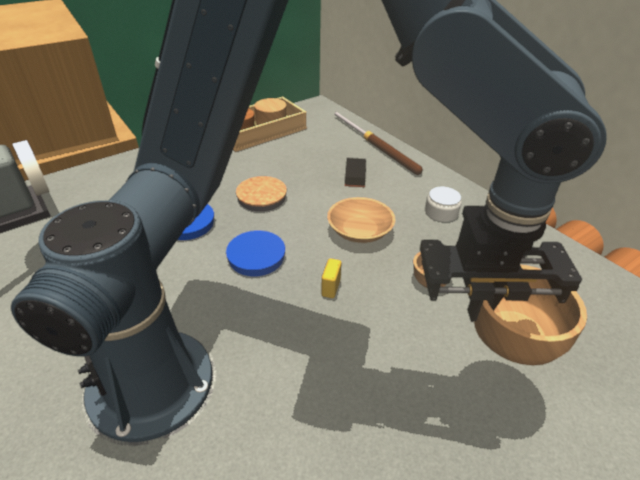

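The side view shows the bowl held level by its near rim at (530,310), clear of the bench, with the other bowls undisturbed. I'll carry it along an arc at a moderate speed; its foot is at about 0.14 m, so it clears everything.

>>> apply_moves --steps '[[[2,-0.5,-0.1,0,0,-2.3,-1],[5.5,-1.6,-0.1,0,0,-6.5,-1],[9,-2.6,-0.1,0,0,-10.6,-1],[12.5,-3.6,-0.2,0,0,-14.8,-1],[15.7,-4.5,-0.2,0,0,-18.6,-1],[19.3,-6.4,-0.2,0,0,-23.3,-1],[22.9,-8.4,-0.2,0,0,-28.1,-1],[26.6,-10.3,-0.2,0,0,-32.8,-1],[30.2,-12.2,-0.2,0,0,-37.6,-1],[33,-15.2,-0.2,0,0,-42.3,-1],[35.8,-18.2,-0.2,0,0,-47.1,-1],[38.5,-21.2,-0.2,0,0,-51.8,-1],[41.3,-24.2,-0.2,0,0,-56.6,-1],[43,-28.1,-0.1,0,0,-61.5,-1],[44.7,-32,-0.1,0,0,-66.4,-1],[46.4,-35.8,-0.1,0,0,-71.3,-1],[47.6,-38.5,-0.1,0,0,-74.7,-1],[48.1,-39.7,-0.1,0,0,-76.2,-1],[48.1,-39.7,-0.1,0,0,-76.2,-1],[48.1,-39.7,-0.1,0,0,-76.2,-1]]]'

```text
time_s: 8.45
position: [0.3832, 0.3147, 0.1994]
tcp_rot: [[-0.637, 0.771, -0.0], [0.771, 0.637, -0.001], [-0.0, -0.0, -1.0]]
force: [1.0, -0.1, -2.8]
opening: 0.099
grasp_force: 30.0
```

Run:
```python
from h import *
im=bot.capture("top"); cv2.imwrite("pics/top1.png",im)
s=bot.read_state(); print(s["position"],s["force"],s["opening"],s["grasp_force"])
print(rel((.382,.316,.10),39.6))
q=s["position"]+.0675*np.array(s["tcp_rot"])[:,1]; print("bowl axis",q)
```

```text
[0.3833596  0.31459478 0.19943298] [ 0.42117851  0.53910354 -3.32936966] 0.09955166962187889 29.956758332527897
(array([ 0.2 , -0.01,  9.94]), array([-0.02,  0.02, -0.05]))
bowl axis [0.43540398 0.35757887 0.19941521]
```

View pics/top1.png

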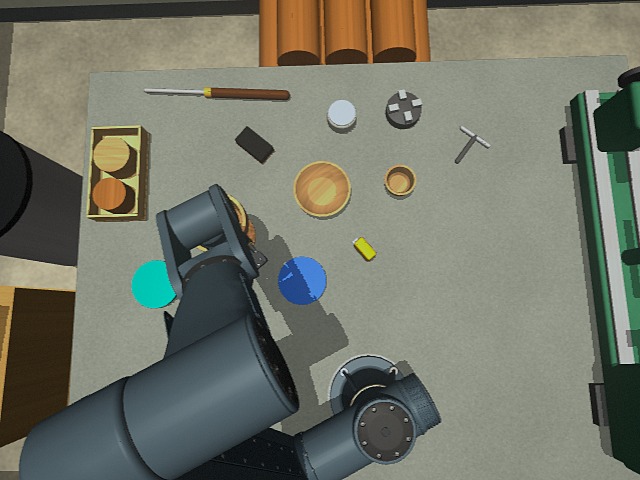

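The top view is mostly blocked by the arm: the bowl is under the wrist at about (235,225), over the stand, with the wide and small bowls unmoved. I'll lower to just above the cork, where contact should come at a TCP z of about 0.0835, and check from the side.

>>> apply_moves --steps '[[[0.1,0,2.5,0,0,0,-1],[0.1,0,5,0,0,0,-1],[0.1,0,7.5,0,0,0,-1],[0.1,0,9.5,0,0,0,-1],[0.1,0,10.3,0,0,0,-1],[0.1,0,10.5,0,0,0,-1],[0.1,0,10.5,0,0,0,-1]]]'

```text
time_s: 9.38
position: [0.3828, 0.3161, 0.0951]
tcp_rot: [[-0.637, 0.77, 0.001], [0.77, 0.637, 0.001], [-0.0, 0.001, -1.0]]
force: [-0.1, 0.3, -2.5]
opening: 0.103
grasp_force: 30.0
```

Run:
```python
from h import *
im=bot.capture("side")
s=bot.read_state(); print(s["position"],s["force"],s["grasp_force"])
print(rel((.382,.316,.0835),39.6)); q=s["position"]+.0675*np.array(s["tcp_rot"])[:,1]; print("bowl axis",q)
cv2.imwrite("pics/side2.png",cv2.resize(im[110:260,160:360],(800,600),interpolation=cv2.INTER_CUBIC))
```

```text
[0.38281205 0.31624667 0.09522379] [-0.01941449 -0.13855261 -3.41514322] 29.95770964737858
(array([ 0.03, -0.08,  1.17]), array([0.09, 0.02, 0.01]))
bowl axis [0.43481087 0.35928574 0.09532781]
```

View pics/side2.png

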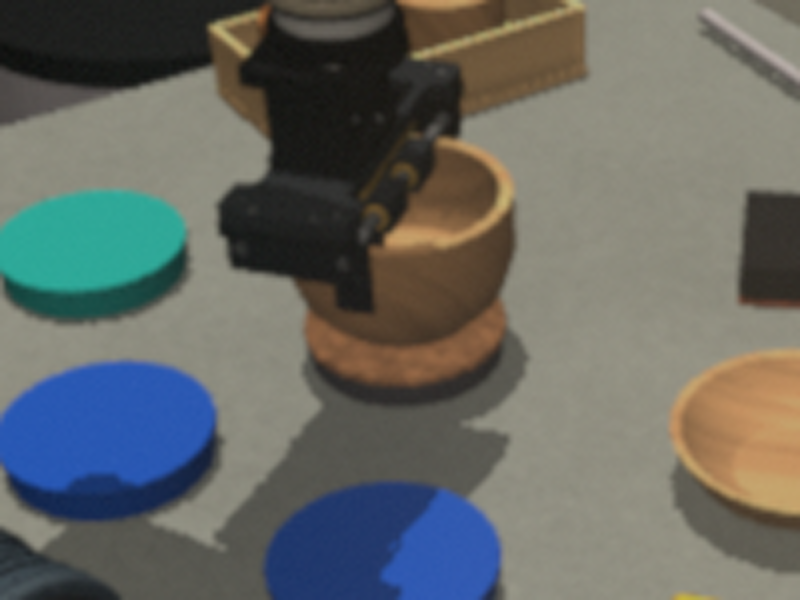

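The enlarged side crop shows the bowl level and centred just over the cork disc: bowl bottom at about (410,335), stand centre at about (405,330). Lowering to contact while still holding.

>>> apply_moves --steps '[[[0,0,0.5,0,0,0,-1],[0,0,0.9,0,0,0,-1],[0,0,1.1,0,0,0,-1],[0,0,1.2,0,0,0,-1],[0,0,1.2,0,0,0,-1],[0,0,1.2,0,0,0,-1]]]'

```text
time_s: 10.18
position: [0.3819, 0.316, 0.0835]
tcp_rot: [[-0.638, 0.77, 0.0], [0.77, 0.638, 0.0], [-0.0, 0.0, -1.0]]
force: [-2.8, -0.8, 6.5]
opening: 0.1
grasp_force: 29.9
```

The 6.5 N upward force means the foot is on the cork. Releasing, then retreating straight up.

>>> apply_moves --steps '[[[0,0,0,0,0,0,-0.6],[0,0,0,0,0,0,-0.3],[0,0,0,0,0,0,0],[0,0,0,0,0,0,0],[0,0,0,0,0,0,0],[0,0,0,0,0,0,0],[0,0,-1.5,0,0,0,0],[0,0,-4,0,0,0,0],[0,0,-8,0,0,0,0],[0,0,-12,0,0,0,0],[0,-8,-14,0,0,0,0],[0,-8,-14,0,0,0,0],[0,-8,-14,0,0,0,0],[0,-8,-14,0,0,0,0]]]'

```text
time_s: 11.92
position: [0.3222, 0.2658, 0.2229]
tcp_rot: [[-0.638, 0.77, 0.002], [0.77, 0.638, 0.001], [-0.001, 0.003, -1.0]]
force: [-0.3, 0.1, -0.2]
opening: 0.501
grasp_force: 0.0
```

Run:
```python
from h import *
im=bot.capture("side"); s=bot.read_state(); print(s["time_s"],s["position"],s["force"],s["opening"],s["grasp_force"])
cv2.imwrite("pics/side3.png",cv2.resize(im[110:260,160:360],(800,600),interpolation=cv2.INTER_CUBIC))
```

```text
11.975 [0.32215103 0.2658619  0.22259783] [-0.52506642 -0.10531968 -0.59991722] 0.5001917275176874 0.0
```

View pics/side3.png

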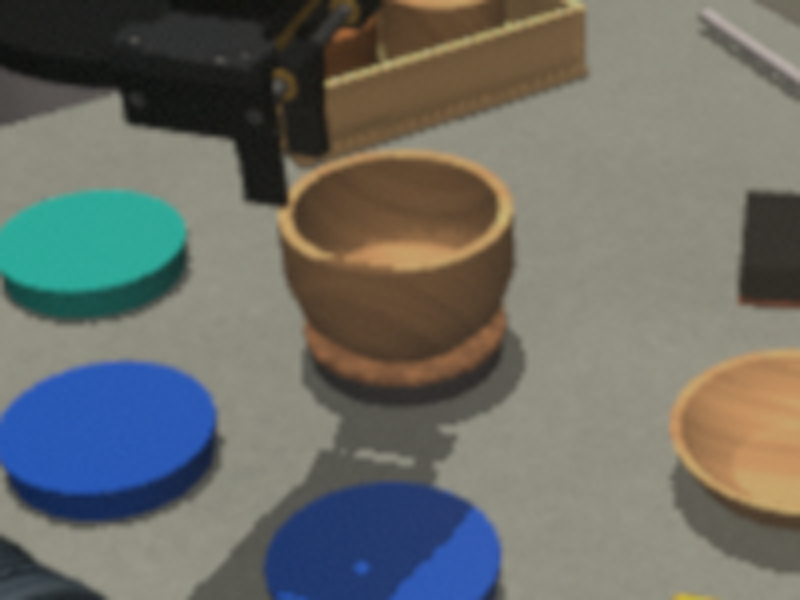

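The bowl stands upright on the cork, rim centred at about (397,212) over the stand at about (405,330). The gripper is clear, so I'm handing in.

```bash
python3 -c "
from rig import bot
print(bot.hand_in())"
```

```text
the job is handed in; nothing more can be done
None
```

The deep bowl is upright on the cork-topped stand, within a few millimetres of centre by the last side view, and released; the wide and small bowls looked untouched, and the job is handed in at about 12 s with no verdict returned.

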